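# Put the block plane away in its case

### The job

Put the steel block plane away: set it gently down, upright on its sole, on the floor of the open wooden case, lying lengthwise. Then lower the lid by hand until it is fully shut, without letting it drop or slam, and let go. Leave the glue jar, the wax tin and the oak wedge where they are.

Things in the scene. Friction and masses are not known exactly. Their poses are not given: they have to be found in the camera images.
- block_plane: Steel block plane, black lever cap, small wooden front knob, 49 wide x 161 long x 55 mm high, about 0.6 kg, loose, standing on its sole. Origin: centre of the underside; x across the width, y along the length (knob towards +y), z up. Grip it across its width, 10 mm from the origin towards -y and 35 mm above the underside: 40 mm wide there (the sole, lowest 6 mm, is 50 wide).
- plane_case: Open-topped light wooden case with brass straps, fixed to the bench, 164 (x) x 200 (y) x 70 mm high without lid; walls 7 mm, floor 7 mm thick: inside 150 x 186, 63 mm deep. Origin: centre of the underside, z up. The lid's hinge is along the +y end's top edge, its handle at the -y end. The plane goes in with its length along the case's y, either way round.
- case_lid (a joint): Lid angle in rad: 0 shut flat on the case, about 1.57 standing upright, 1.95 its stop leaning back. It starts open. The hinge is slightly stiff (about 0.07 N m): let go, the lid stays where it is near upright, but falls shut from anything below about 1.35. Lid: 164 x 200 x 8 mm panel, about 0.26 kg.
- lid_hinge (a point): Middle of the lid's hinge axis (parallel to the case's x), 101 mm from the case's origin towards +y and 74 mm above its underside.
- lid_handle (a point): Centre of the lid's handle: dark round wooden bar, 14 mm thick, 44 mm long, parallel to the hinge, its axis 35 mm beyond the lid's free edge on two brass arms, in the lid's middle plane, 236 mm from the hinge axis. 74 mm above the bench when shut, 310 mm when upright. Its ends are flat and free: gripped across them from above, the bar turns between the pads as the lid swings.
- glue_jar: Bystander: glue jar with dark lid, 59 mm across, 76 mm high, loose. Origin: centre of the underside. Leave it.
- wax_tin: Bystander: flat round tin, 67 mm across, 24 mm high, loose. Origin: centre of the underside. Leave it.
- oak_wedge: Bystander: pale oak wedge, 26 x 80 x 18 mm, loose, its y along the length. Origin: centre of the underside. Leave it.

How it is judged (in metres and radians):
On the way:
1. the plane lies upright on the case's floor, released, with the lid still open (x of block_plane in the frame of plane_case between -0.055 and 0.055 m and y of block_plane in the frame of plane_case between -0.025 and 0.025 m and z of block_plane in the frame of plane_case below 0.015 m and angle between block_plane's own z axis and vertical below 0.12 rad and angle between the y axis of block_plane and the y axis of plane_case, either way round below 0.4 rad and contact force between block_plane and the fingers below 0.5 N and linear speed of block_plane below 0.02 m/s and value of joint case_lid above 1 rad), for 0.2 s.
At the end, for the whole second after the job is handed in: The plane rests upright (0.12 rad) on the case floor, lengthwise (0.4 rad), its origin within 55 mm across and 25 mm along of the case's middle and under 15 mm above its underside; the lid is shut (under 0.03 rad) and still; jar, tin and wedge are within 30 mm of their starts (x of block_plane in the frame of plane_case between -0.055 and 0.055 m and y of block_plane in the frame of plane_case between -0.025 and 0.025 m and z of block_plane in the frame of plane_case below 0.015 m and angle between block_plane's own z axis and vertical below 0.12 rad and angle between the y axis of block_plane and the y axis of plane_case, either way round below 0.4 rad and linear speed of block_plane below 0.02 m/s and value of joint case_lid below 0.03 rad and velocity of joint case_lid between -0.1 and 0.1 rad/s and distance of each of glue_jar, wax_tin, oak_wedge from where it was at the start of the episode below 0.03 m); the robot touches nothing.
It fails at once if the lid drops or slams (closes faster than 3 rad/s) (velocity of joint case_lid below -3 rad/s).
It fails at once if the plane is dropped into the case (knocks against it with more than 80 N) (contact force between block_plane and plane_case above 80 N).
It fails at once if the glue jar is pushed over 30 mm away or tipped (distance of glue_jar from where it was at the start of the episode above 0.03 m or angle between glue_jar's own z axis and vertical above 0.3 rad).
It fails at once if the wax tin is pushed over 30 mm away or tipped (distance of wax_tin from where it was at the start of the episode above 0.03 m or angle between wax_tin's own z axis and vertical above 0.3 rad).
It fails at once if the oak wedge is pushed over 30 mm away or tipped (distance of oak_wedge from where it was at the start of the episode above 0.03 m or angle between oak_wedge's own z axis and vertical above 0.3 rad).
It also fails if it takes over 53 s, if anything falls off the work surface, if the arm or the gripper's body presses on something with over 40 N, if the wrist force passes 120 N, or if a joint passes its speed limit or range.

### The arm

A 7-joint arm with a two-finger parallel gripper is mounted at the origin on a cart in front of the work surface, level with it; the furniture and walls round the work are solid. World frame = base frame: x ahead of the robot, y to its left, z up, the work surface at z = 0. Lengths are in mm, angles in rad, forces in N, time in s.
With the tool pointing down it reaches from about 425 to 825 mm from the base axis. Payload 3.6 kg.
Tool frame: the origin (TCP) lies between the finger pads; the fingertips stand arm.tip_reach ahead of it and the grasp point (between the pads) lies 3 mm ahead of it (arm.tip_reach is the distance from the TCP to the fingertips, in mm); z points along the fingers, y is the line along which they close (so a half turn about z gives the same grasp; the last joint's range is limited). The gripper opens to 93 mm and grips with 3 to 60 N. Pads are 15 mm wide; open, the fingers measure 128 mm over their backs; the gripper's body (75 mm by 188 mm) begins 65 mm behind the grasp point.
Start: joints at [-1.151, 0.615, -0.013, 1.423, 0.008, 1.103, -0.04], TCP at [280.232, 586.459, 240.64] pointing down, gripper open.
Joint ranges: [-3.12, 3.12], [-0.3, 2.06], [-1.34, 1.32], [0.26, 2.42], [-1.36, 4.5], [0.01, 1.98], [-2.84, 2.84]. Speed limits (rad/s): [2.79, 2.79, 3.14, 3.14, 3.14, 3.14, 3.14].

### API

Orientations are given as a unit quaternion [w, x, y, z].
In Python, from cell import arm gives the robot as it stands.
- The arm moves only by the shell command python3 -m crank 'ROWS'. ROWS is JSON, a list of rows, each a list of 5 numbers: the shift along the tool's x, y, z in m, then the turn about the tool's z in rad, then the finger opening in m, from 0 to 0.093. In form: [[dx, dy, dz, turn, jaw], ...]. A call has 1 to 12 rows; each row shifts and turns the commanded pose from where the row before left it, along the tool's axes as they then stand; what a row does not reach is not made up. A row lasts 1/10 s, in which the tool goes at most 50 mm and 8.59 degrees, less where a joint would pass 70% of its speed; a pose out of reach is approached as far as the arm can. A call is refused whole if a number of a shift passes 0.05 or a number of a turn 0.15, either way. A call with a gripper value outside its range is refused whole. The fingers move at their own pace and stop on an object; the grip force is fixed at half the most. Time passes only in rows, so rows that do not move let the fingers close. It gives the time, the measured TCP pose, the force, the opening and the grip force at its end, in the units of the state.
- arm.sense(): the state, without advancing time (a new reading comes with each control period).
- arm.get_image(name): name is "scene" or "top" or "wrist"; returns the picture (420x560x3 uint8, red, green, blue); there is no depth.
- arm.calibration(name): a dict with "fx", "fy", "cx", "cy" (pixels), "R" (3x3) and "t" (3): a world point X has camera coordinates R X + t; the wrist camera has in their place "tool_from_camera" (4x4, takes a point from camera to tool coordinates, whose origin is the TCP and whose axes are the flange's). Camera axes: x right, y down, z forward; pixel columns grow to the right and rows downward; lengths in mm; the calibration is good to about 2 mm. A picture is of the moment at which its call begins: read the wrist's pose just before it. calibration takes no time and is no camera call.
- arm.sign_off(): hands the job in; it is judged then, once.
Trained networks look in the newest picture that a camera, given by its name, has taken for a name from the list of things; names that differ only in an ending like _2 or _b are one class to them, and where a whole thing is asked for, a point or a joint stands for the part that bears it (a point fixed in the world has none). Each returns a list of dicts, best first, with "conf" (0 to 1); they miss things now and then, are a little off and sometimes report something else, mostly with a low value. They report only what shows in the picture. A call takes as long as a camera call.
- arm.regions_of(camera, thing): "region" (420x560 bool, what is visible of it).
- arm.landmark_of(camera, thing): "at" ([x, y, z] in mm, in world coordinates, good to about 4 mm: a listed point, or the origin of a listed thing).
The state is a dict: "time_s": time; "q": joint angles; "joint_velocities": joint speeds; "joint_torque": joint torques, N m; "tcp_pos": TCP position; "tcp_rot": TCP orientation; "wrist_force": force on the tool from outside, world axes, zero at the start; "moment": the same for the moment, N m; "gripper_width": finger opening in mm; "grasp_force": force on a finger pad.
Only numpy, scipy, OpenCV 4.12 (cv2) and the standard library are available. Lean on these libraries where they do the work, as an engineer would, in place of code of your own. Each camera call takes 0.05 s, during which the arm holds its last target. There are 200 camera calls.

## Working session

There is one attempt and no reset: what is moved stays moved. The work goes in short steps, Python scripts to look and compute and a shell command to move; the robot and the scene stay as the last step left them, time stands still between calls to the robot, and variables do not carry over. Pictures are saved under pics/ and viewed, at most 10 in all, crops included, and the job is handed in when it is done.

```bash
mkdir -p pics
python3 - <<'E'
from cell import arm
import cv2,numpy as np
s=arm.sense();print(s['tcp_pos'],s['tcp_rot'],s['time_s'],arm.tip_reach)
for c in('scene','top'):
    im=arm.get_image(c);cv2.imwrite(f'pics/{c}0.png',im[:,:,::-1])
    for t in('block_plane','plane_case','lid_hinge','lid_handle','glue_jar','wax_tin','oak_wedge'):
        print(c,t,[(np.round(d['at']),round(d['conf'],2)) for d in arm.landmark_of(c,t)[:2]])
    r=arm.regions_of(c,'block_plane')
    if r:
        m=r[0]['region'].astype('uint8');p=cv2.findNonZero(m);print('reg',r[0]['conf'],cv2.minAreaRect(p))
    k=arm.calibration(c);print(k)
E
```

```text
[279.95951524 585.83432934 239.51099067] [-2.55251196e-04  2.21038235e-01  9.75264354e-01 -1.21425379e-03] 0.0 22.0
scene block_plane [(array([ 461., -189.,   -5.]), 0.57)]
scene plane_case [(array([553., 156.,   0.]), 0.63)]
scene lid_hinge [(array([571., 252.,  77.]), 0.85)]
scene lid_handle [(array([572., 246., 306.]), 0.94)]
scene glue_jar [(array([ 594., -346.,    1.]), 0.86)]
scene wax_tin [(array([ 627., -175.,   -1.]), 0.58)]
scene oak_wedge [(array([ 479., -357.,    2.]), 0.64)]
reg 0.79 ((327.3676452636719, 277.7205810546875), (73.40139770507812, 29.326257705688477), 30.963756561279297)
{'fx': 379.5536825826196, 'fy': 379.5536825826196, 'cx': 282.0405127611974, 'cy': 206.36427450632934, 'R': array([[ 0.49653321, -0.86789151,  0.01480181],
       [-0.59846294, -0.35464118, -0.71838133],
       [ 0.62872639,  0.34784186, -0.69549203]]), 't': array([-301.92879284,  368.02589592,  589.26984215])}
top block_plane [(array([ 460., -189.,   -4.]), 0.83)]
top plane_case [(array([554., 158.,   4.]), 0.71)]
top lid_hinge [(array([568., 256.,  78.]), 0.55), (array([ 595., -348.,    1.]), 0.55)]
top lid_handle [(array([570., 244., 314.]), 0.77)]
top glue_jar [(array([ 598., -348.,    3.]), 0.78)]
top wax_tin [(array([ 623., -172.,   -1.]), 0.75)]
top oak_wedge [(array([ 478., -362.,   -2.]), 0.76), (array([570., 243., 312.]), 0.31)]
reg 0.93 ((321.17059326171875, 238.48236083984375), (54.12415313720703, 16.48671531677246), 12.528807640075684)
{'fx': 534.0971314259626, 'fy': 534.0971314259626, 'cx': 276.3804454802225, 'cy': 211.79184735815286, 'R': array([[-0.02067112, -0.99969349,  0.01362458],
       [-0.98219862,  0.01776074, -0.1870038 ],
       [ 0.1867045 , -0.01724763, -0.9822647 ]]), 't': array([ -45.57351372,  546.71034243, 1559.19510714])}
```

View pictures.

View pics/scene0.png

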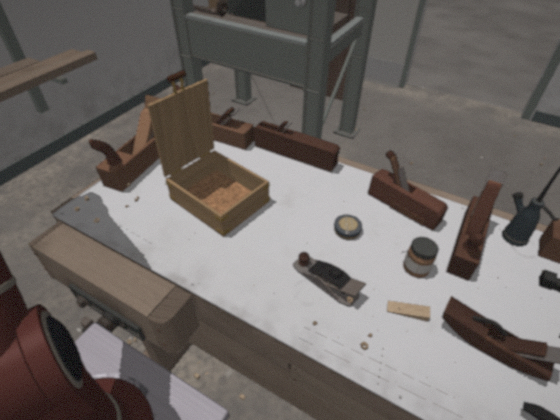

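View pics/top0.png

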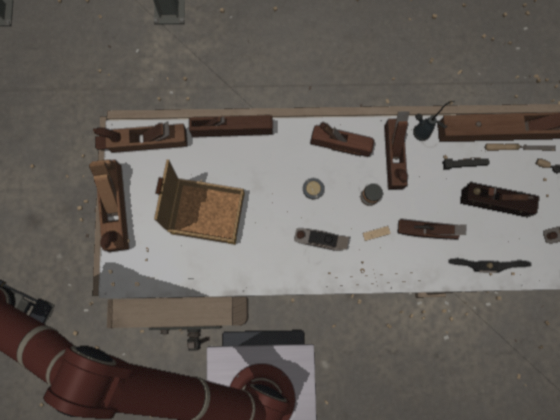

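Scene: the case is centred near (210,208) in the top view with its lid upright at the left. The plane is at (321,239), knob to the left. Tin, jar and wedge are at (313,187), (372,194) and (376,233). First move: rise and turn the tool.

```bash
cat > h.py <<'E'
from cell import arm
import numpy as np
from scipy.spatial.transform import Rotation as Rn
def R():
    w,x,y,z=arm.sense()['tcp_rot'];return Rn.from_quat([x,y,z,w]).as_matrix()
def to(p):
    """tool-frame shift (m) and yaw of tool y now"""
    s=arm.sense();M=R();return np.round(M.T@(np.array(p)-s['tcp_pos'])/1000,4)
def psi(): M=R();return np.degrees(np.arctan2(M[1,1],M[0,1]))
def show():
    s=arm.sense();print('t',round(s['time_s'],2),'tcp',np.round(s['tcp_pos'],1),'psi',round(psi(),2),'F',np.round(s['wrist_force'],1),'w',round(s['gripper_width'],1),'g',round(s['grasp_force'],1))
E
python3 -m crank '[[0,0,-0.017,0.15,0.093],[0,0,-0.017,0.15,0.093],[0,0,-0.017,0.15,0.093],[0,0,-0.017,0.15,0.093],[0,0,-0.017,0.15,0.093],[0,0,-0.017,0.15,0.093],[0,0,-0.017,0.15,0.093],[0,0,-0.017,0.15,0.093],[0,0,-0.017,0.15,0.093]]'
python3 -c "
from h import *
show();print(to([480,300,390]),to([480,-100,390]),to([440,-190,240]))"
```

```text
time_s: 1.8
tcp_pos: [280.0, 586.4, 394.3]
tcp_rot: [-0.0, 0.784, 0.621, -0.0]
wrist_force: [-0.3, 0.1, 0.0]
gripper_width: 93.0
grasp_force: 0.0
t 1.8 tcp [280.  586.4 394.3] psi -13.23 F [-0.3  0.1  0. ] w 93.0 g 0.0
[-0.2331  0.2602  0.0043] [-0.6225  0.3517  0.0043] [-0.7192  0.3334  0.1543]
```

```bash
python3 -m crank '[[-0.029,0.0325,0,0,0.093],[-0.029,0.0325,0,0,0.093],[-0.029,0.0325,0,0,0.093],[-0.029,0.0325,0,0,0.093],[-0.029,0.0325,0,0,0.093],[-0.029,0.0325,0,0,0.093],[-0.029,0.0325,0,0,0.093],[-0.029,0.0325,0,0,0.093]]' | head -2
python3 -m crank '[[-0.043,0.01,0,0,0.093],[-0.043,0.01,0,0,0.093],[-0.043,0.01,0,0,0.093],[-0.043,0.01,0,0,0.093],[-0.043,0.01,0,0,0.093],[-0.043,0.01,0,0,0.093],[-0.043,0.01,0,0,0.093],[-0.043,0.01,0,0,0.093],[-0.043,0.01,0,0,0.093],[0,0,0,0,0.093]]' |head -2
python3 -c "
from h import *
show();print(to([455,-190,240]))"
```

```text
time_s: 2.6
tcp_pos: [482.6, 300.9, 393.9]
time_s: 3.6
tcp_pos: [481.7, -102.9, 394.5]
t 3.6 tcp [ 481.7 -102.9  394.5] psi -13.65 F [-0.6  0.8  0.9] w 92.8 g 0.0
[-0.0903 -0.0057  0.1548]
```

```bash
python3 -m crank '[[-0.0226,-0.0015,0.039,0,0.093],[-0.0226,-0.0015,0.039,0,0.093],[-0.0226,-0.0015,0.039,0,0.093],[-0.0226,-0.0015,0.039,0,0.093],[0,0,0,0,0.093]]' |head -2
cat > seeplane.py <<'E'
from h import *
import cv2,sys
show();s=arm.sense();M=R();p=np.array(s['tcp_pos'])
im=arm.get_image('wrist');cv2.imwrite(f'pics/{sys.argv[1]}.png',im[:,:,::-1])
k=arm.calibration('wrist');T=np.array(k['tool_from_camera'])
for d in arm.landmark_of('wrist','block_plane')[:2]:print(np.round(d['at'],1),d['conf'])
r=arm.regions_of('wrist','block_plane')[0];print(r['conf'])
v,u=np.nonzero(r['region'])
for z in (0,20):
    D=M@T[:3,:3]@np.stack([(u-k['cx'])/k['fx'],(v-k['cy'])/k['fy'],np.ones(len(u))])
    c=M@T[:3,3]+p;W=c[:,None]+D*(z-c[2])/D[2]
    (cx,cy),(w,h),a=cv2.minAreaRect(W[:2].T.astype(np.float32))
    E=np.linalg.eigh(np.cov(W[:2]))[1][:,1]
    print('z',z,np.round([cx,cy,w,h,a],1),'pca long dir deg',np.degrees(np.arctan2(E[1],E[0]))%180)
print('cam',c)
E
python3 seeplane.py w1
```

```text
time_s: 4.1
tcp_pos: [453.3, -182.7, 233.7]
t 4.1 tcp [ 453.3 -182.7  233.7] psi -13.19 F [-0.1  0.3 -0.4] w 92.8 g 0.0
[ 458.8 -190.3   -1.3] 0.88
0.83
z 0 [ 461.7 -201.6  184.4   53.    76.3] pca long dir deg 77.36945920022329
z 20 [ 462.3 -196.5  174.6   50.2   76.3] pca long dir deg 77.3694592002233
cam [ 473.24874506 -105.93094082  376.37043278]
```

View pics/w1.png

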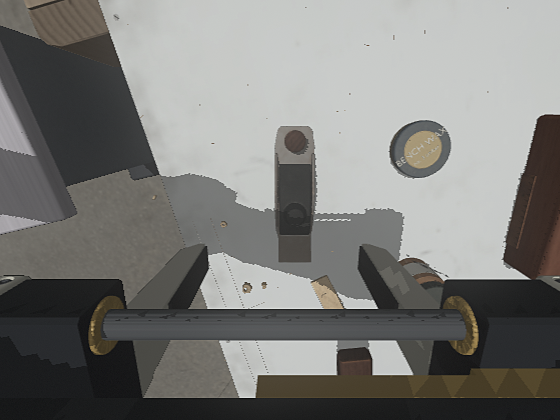

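```bash
python3 -c "
from h import *
show();print(to([460,-199,38]))"
```

```text
t 4.25 tcp [ 458.7 -181.   238.7] psi -12.81 F [-0.2 -0.1 -0. ] w 93.1 g 0.0
[-0.0174  0.0048  0.2007]
```

```bash
python3 -m crank '[[-0.0058,0.0016,0.04,0,0.093],[-0.0058,0.0016,0.04,0,0.093],[-0.0058,0.0016,0.04,0,0.093],[0,0,0.03,0,0.093],[0,0,0.02,0,0.093],[0,0,0.015,0,0.093],[0,0,0.01,0,0.093],[0,0,0,0,0.093]]' |head -2
python3 -c "
from h import *
show();print(to([460,-199,38]))
for d in arm.landmark_of('top','block_plane')[:1]:print(d)"
```

```text
time_s: 5.05
tcp_pos: [459.5, -198.9, 42.8]
t 5.05 tcp [ 459.5 -198.9   42.8] psi -12.77 F [0.4 0.6 0.4] w 93.1 g 0.0
[0.     0.0005 0.0048]
{'at': [460.0, -189.2, -3.7], 'conf': 0.83}
```

```bash
python3 -m crank '[[0,0,0.005,0,0.06],[0,0,0,0,0.055],[0,0,0,0,0.05],[0,0,0,0,0.03],[0,0,0,0,0.03],[0,0,0,0,0.03],[0,0,0,0,0.03],[0,0,0,0,0.03]]'
python3 -c "from h import *
show()"
```

```text
time_s: 5.9
tcp_pos: [459.9, -200.6, 37.9]
tcp_rot: [0.002, 0.782, 0.623, 0.001]
wrist_force: [3.5, -2.0, -2.5]
gripper_width: 39.7
grasp_force: 30.0
t 5.9 tcp [ 459.9 -200.6   37.9] psi -12.89 F [ 3.5 -2.  -2.5] w 39.7 g 30.0
```

```bash
python3 -m crank '[[0,0,-0.01,0,0.03],[0,0,-0.02,0,0.03],[0,0,-0.03,0,0.03],[0,0,-0.04,0,0.03],[0,0,-0.04,0,0.03],[0,0,-0.02,0,0.03],[0,0,0,0,0.03]]'
python3 -c "from h import *
show();print(to([553,20,200]),to([552,146,200]))"
```

```text
time_s: 6.6
tcp_pos: [457.7, -200.0, 199.5]
tcp_rot: [0.001, 0.782, 0.623, 0.001]
wrist_force: [0.6, -0.8, -8.6]
gripper_width: 39.7
grasp_force: 30.0
t 6.6 tcp [ 457.7 -200.   199.5] psi -12.9 F [ 0.6 -0.8 -8.6] w 39.7 g 30.0
[ 0.2357  0.0438 -0.0004] [ 0.3583  0.0147 -0.0004]
```

```bash
python3 -m crank '[[0.015,0.003,0,0,0.03],[0.03,0.005,0,0,0.03],[0.035,0.006,0,0,0.03],[0.035,0.007,0,0,0.03],[0.035,0.007,0,0,0.03],[0.035,0.007,0,0,0.03],[0.03,0.005,0,0,0.03],[0.02,0.003,0,-0.035,0.03],[0,0,0,-0.035,0.03],[0,0,0,0,0.03]]'|head -2
python3 - <<'E'
from h import *
import cv2
show()
im=arm.get_image('wrist');cv2.imwrite('pics/w2.png',im[:,:,::-1])
arm.get_image('scene');arm.get_image('top')
for c in('wrist','scene','top'):
  for t in('plane_case','lid_hinge','lid_handle'):
    for d in arm.landmark_of(c,t)[:1]:print(c,t,np.round(d['at'],1),round(d['conf'],2))
E
```

```text
time_s: 7.6
tcp_pos: [550.6, 18.9, 196.0]
t 7.6 tcp [550.6  18.9 196. ] psi -8.81 F [-0.8 -1.4 -8.2] w 40.0 g 30.0
wrist plane_case [556.2 154.3  -0. ] 0.55
scene plane_case [5.529e+02 1.582e+02 4.000e-01] 0.68
scene lid_hinge [570.1 254.4  71.6] 0.69
scene lid_handle [571.7 246.  309. ] 0.98
top plane_case [551.2 154.5   2.9] 0.86
top lid_hinge [569.3 256.4  75.6] 0.87
top lid_handle [569.8 245.6 309.6] 0.67
```

View pics/w2.png

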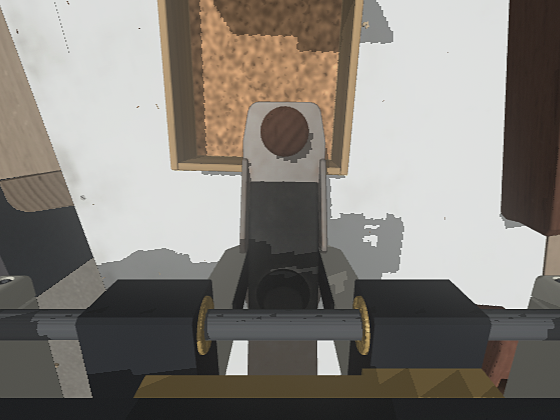

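The held plane (knob at (285,130)) is lined up with the case. The case's near rim runs from (171,170) to (345,174), so I'll use those corners to fix the case pose.

Run:
```python
from h import *
show();s=arm.sense();M=R();p=np.array(s['tcp_pos']);k=arm.calibration('wrist');T=np.array(k['tool_from_camera']);c=M@T[:3,3]+p
W=[]
for u,v in((171,170),(345,174)):
    d=M@T[:3,:3]@np.array([(u-k['cx'])/k['fx'],(v-k['cy'])/k['fy'],1]);W.append(c+d*(70-c[2])/d[2])
W=np.array(W);x=W[1]-W[0];L=np.linalg.norm(x);x/=L;y=np.array([-x[1],x[0],0])
print(W.round(1),L,np.degrees(np.arctan2(x[1],x[0])),'centre',W.mean(0)+100*y)
print(to([553,147,200]))
```

```text
t 8.2 tcp [552.4  19.6 197.7] psi -8.88 F [-0.5  0.1 -7.9] w 39.5 g 30.0
[[456.5  72.8  70. ]
 [614.6  44.2  70. ]] 160.72625361576607 -10.243835267006501 centre [553.33576403 156.90743158  70.        ]
[ 0.126  -0.0191 -0.0023]
```

```bash
python3 -m crank '[[0.02,-0.003,0,0,0.03],[0.03,-0.005,0,0,0.03],[0.03,-0.005,0,0.01,0.03],[0.025,-0.004,0,0,0.03],[0.015,-0.003,0,0,0.03],[0.0045,0,0,0,0.03],[0,0,0.02,0,0.03],[0,0,0.03,0,0.03],[0,0,0.025,0,0.03],[0,0,0.01,0,0.03],[0,0,0,0,0.03]]'
python3 -c "from h import *
show();print(to([551.6,146,45]))"
```

```text
time_s: 9.3
tcp_pos: [551.7, 144.1, 111.5]
tcp_rot: [-0.0, 0.764, 0.646, -0.002]
wrist_force: [-0.4, -0.1, -7.6]
gripper_width: 39.8
grasp_force: 30.0
t 9.3 tcp [551.7 144.1 111.5] psi -9.56 F [-0.4 -0.1 -7.6] w 39.8 g 30.0
[ 0.0021 -0.0002  0.0665]
```

```bash
python3 -m crank '[[0.002,0,0.01,0,0.03],[0,0,0.015,0,0.03],[0,0,0.015,0,0.03],[0,0,0.01,0,0.03],[0,0,0.005,0,0.03],[0,0,0.003,0,0.03],[0,0,0.002,0,0.03],[0,0,0,0,0.03]]'
python3 -c "from h import *
show();print(to([551.6,146,45]))"
```

```text
time_s: 10.1
tcp_pos: [553.0, 147.8, 52.9]
tcp_rot: [0.0, 0.763, 0.646, 0.0]
wrist_force: [0.6, 0.1, -9.0]
gripper_width: 39.6
grasp_force: 30.0
t 10.1 tcp [553.  147.8  52.9] psi -9.45 F [ 0.6  0.1 -9. ] w 39.6 g 30.0
[-0.002  -0.0011  0.0079]
```

```bash
python3 -m crank '[[0,0,0.002,0,0.03],[0,0,0.002,0,0.03],[0,0,0.001,0,0.03],[0,0,0,0,0.03]]'|sed -n '1,2p;4p'
python3 -m crank '[[0,0,0.001,0,0.03],[0,0,0.001,0,0.03],[0,0,0,0,0.03]]'|sed -n '1,2p;4p'
```

```text
time_s: 10.5
tcp_pos: [552.6, 147.7, 47.5]
wrist_force: [0.2, 0.3, -7.1]
time_s: 10.8
tcp_pos: [552.8, 147.6, 45.6]
wrist_force: [1.1, -0.0, -6.8]
```

```bash
for i in 1 2; do python3 -m crank '[[0,0,0.001,0,0.03],[0,0,0,0,0.03]]'|sed -n '1,2p;4p';done
```

```text
time_s: 11.0
tcp_pos: [552.8, 147.6, 45.0]
wrist_force: [-0.9, -0.3, -4.4]
time_s: 11.2
tcp_pos: [552.8, 147.6, 44.9]
wrist_force: [-3.3, -0.4, 5.2]
```

```bash
python3 -m crank '[[0,0,0,0,0.045],[0,0,0,0,0.06],[0,0,0,0,0.065],[0,0,0,0,0.065],[0,0,0,0,0.065]]'|sed -n '1,2p;4,6p'
python3 -m crank '[[0,0,-0.01,0,0.065],[0,0,-0.03,0,0.065],[0,0,-0.04,0,0.065],[-0.02,0,-0.04,0,0.065],[-0.02,0,-0.04,0,0.065],[-0.02,0,-0.04,0,0.08],[-0.01,0,-0.04,0,0.08],[0,0,-0.04,0,0.08],[0,0,-0.03,0,0.08],[0,0,0,0,0.08]]'
python3 - <<'E'
from h import *
import cv2
show()
for c in('wrist','scene','top'):
  im=arm.get_image(c)
  cv2.imwrite(f'pics/{c}3.png',im[:,:,::-1])
  for t in('block_plane','plane_case','lid_hinge','lid_handle'):
    for d in arm.landmark_of(c,t)[:1]:print(c,t,np.round(d['at'],1),round(d['conf'],2))
a=cv2.imread('pics/wrist3.png');b=cv2.imread('pics/scene3.png')[60:260,100:340]
cv2.imwrite('pics/c3.png',np.hstack([cv2.resize(a,(400,300)),cv2.resize(b,(360,300))]))
print(to([571,245.5,313]))
E
```

```text
time_s: 11.7
tcp_pos: [552.9, 147.8, 43.6]
wrist_force: [0.8, 0.2, 0.2]
gripper_width: 64.5
grasp_force: 0.0
time_s: 12.7
tcp_pos: [543.2, 77.8, 359.1]
tcp_rot: [0.003, 0.763, 0.646, 0.005]
wrist_force: [0.2, -0.5, 0.3]
gripper_width: 80.0
grasp_force: 0.0
t 12.7 tcp [543.2  77.8 359.1] psi -9.5 F [ 0.2 -0.5  0.3] w 80.0 g 0.0
wrist block_plane [551.9 162.1   8.5] 0.89
wrist plane_case [570.3 253.8  72.8] 0.54
wrist lid_hinge [571.8 254.   74.4] 0.71
scene block_plane [552.5 161.5   7.7] 0.77
scene plane_case [5.508e+02 1.536e+02 4.000e-01] 0.78
scene lid_hinge [571.9 250.1  73.2] 0.72
scene lid_handle [571.3 244.1 308.9] 0.96
top lid_hinge [569.1 257.   77.6] 0.69
top lid_handle [570.4 247.6 311.4] 0.57
[0.1695 0.002  0.0405]
```

View pics/c3.png

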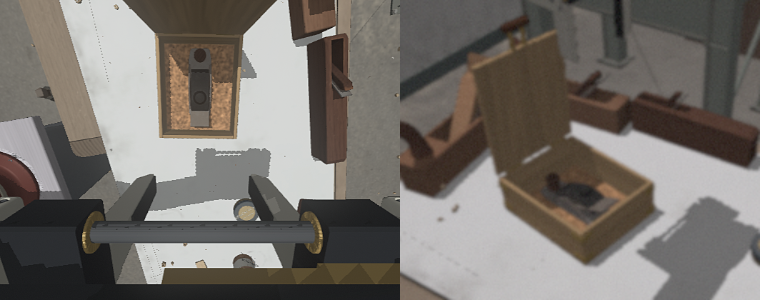

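The plane stands upright in the case, about centred, and the lid is still upright. Next, the handle.

```bash
python3 -m crank '[[0.03,0,-0.002,0,0.08],[0.035,0,0,0,0.08],[0.035,0.001,0,0,0.08],[0.035,0.001,0,0,0.08],[0.02,0,0,0,0.08],[0.0145,0,0,0,0.08],[0,0,0,0,0.08]]'|head -2
python3 - <<'E'
from h import *
import cv2
show()
ims=[]
for c in('wrist','scene'):
  im=arm.get_image(c)[:,:,::-1]
  ims.append(im)
  for d in arm.landmark_of(c,'lid_handle')[:1]:print(c,np.round(d['at'],1),round(d['conf'],2))
cv2.imwrite('pics/c4.png',np.hstack([cv2.resize(ims[0],(400,300)),cv2.resize(ims[1][30:230,80:320],(360,300))]))
print(to([571,245.5,313]))
E
```

```text
time_s: 14.15
tcp_pos: [570.8, 247.9, 354.9]
t 14.15 tcp [570.8 247.9 354.9] psi -9.25 F [-0.6 -0.4  0.2] w 80.2 g 0.0
wrist [568.6 249.8 307.6] 0.87
scene [568.5 243.7 309.2] 0.61
[ 0.0021 -0.0006  0.0431]
```

View pics/c4.png

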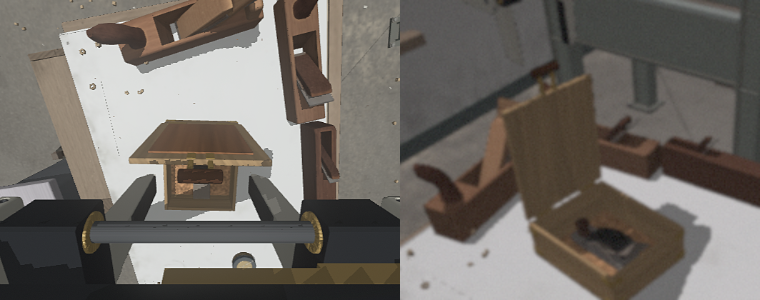

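```bash
python3 -m crank '[[0.0005,0,0.015,0,0.08],[0,0,0.015,0,0.08],[0,0,0.008,0,0.08],[0,0,0.004,0,0.08],[0,0,0,0,0.08]]'|sed -n '1,2p;4,6p'
python3 - <<'E'
from h import *
import cv2
show()
im=arm.get_image('wrist')[:,:,::-1];im2=arm.get_image('scene')[:,:,::-1]
cv2.imwrite('pics/c5.png',np.hstack([cv2.resize(im,(400,300)),cv2.resize(im2[30:230,80:320],(360,300))]))
for c in('wrist','scene'):
  for d in arm.landmark_of(c,'lid_handle')[:1]:print(c,np.round(d['at'],1),round(d['conf'],2))
show()
E
```

```text
time_s: 14.85
tcp_pos: [571.1, 245.4, 313.6]
wrist_force: [-0.1, -0.6, -0.5]
gripper_width: 79.8
grasp_force: 0.0
t 14.85 tcp [571.1 245.4 313.6] psi -9.51 F [-0.1 -0.6 -0.5] w 79.8 g 0.0
wrist [571.3 246.1 306.5] 0.73
scene [571.3 244.9 305.8] 0.81
t 15.05 tcp [571.5 246.  314.4] psi -9.46 F [-0.5  0.2  0. ] w 79.9 g 0.0
```

View pics/c5.png

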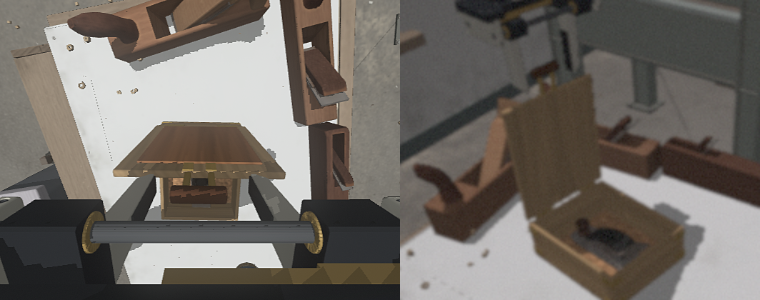

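The handle bar lies between the open fingers, so I'm closing on its ends.

```bash
python3 -m crank '[[0,0,0.002,0,0.055],[0,0,0,0,0.05],[0,0,0,0,0.035],[0,0,0,0,0.035],[0,0,0,0,0.035],[0,0,0,0,0.035]]'|sed -n '1,2p;4,6p'
python3 - <<'E'
from h import *
show();show()
# arc in tool frame: hinge at z 74, r 236; grasp 3 mm ahead of TCP
p=np.array(arm.sense()['tcp_pos']);r=236;z0=(p[2]-3-74)
th0=1.5326
for n in(18,):
    th=np.linspace(th0,0,25);y=-r*np.cos(th);z=r*np.sin(th)
    print(np.c_[th[1:],np.diff(y)/1e3,-np.diff(z)/1e3].round(4))
E
```

```text
time_s: 15.65
tcp_pos: [568.6, 246.9, 311.5]
wrist_force: [-4.3, -0.2, 2.9]
gripper_width: 43.3
grasp_force: 30.0
t 15.65 tcp [568.6 246.9 311.5] psi -9.4 F [-4.3 -0.2  2.9] w 43.3 g 30.0
t 15.65 tcp [568.6 246.9 311.5] psi -9.4 F [-4.3 -0.2  2.9] w 43.3 g 30.0
[[ 1.4687e+00 -1.5000e-02  1.1000e-03]
 [ 1.4049e+00 -1.4900e-02  2.0000e-03]
 [ 1.3410e+00 -1.4800e-02  3.0000e-03]
 [ 1.2772e+00 -1.4600e-02  3.9000e-03]
 [ 1.2133e+00 -1.4300e-02  4.8000e-03]
 [ 1.1494e+00 -1.3900e-02  5.7000e-03]
 [ 1.0856e+00 -1.3500e-02  6.6000e-03]
 [ 1.0217e+00 -1.3100e-02  7.4000e-03]
 [ 9.5790e-01 -1.2600e-02  8.3000e-03]
 [ 8.9400e-01 -1.2000e-02  9.1000e-03]
 [ 8.3020e-01 -1.1400e-02  9.8000e-03]
 [ 7.6630e-01 -1.0800e-02  1.0500e-02]
 [ 7.0240e-01 -1.0100e-02  1.1200e-02]
 [ 6.3860e-01 -9.4000e-03  1.1800e-02]
 [ 5.7470e-01 -8.6000e-03  1.2400e-02]
 [ 5.1090e-01 -7.8000e-03  1.2900e-02]
 [ 4.4700e-01 -6.9000e-03  1.3400e-02]
 [ 3.8310e-01 -6.1000e-03  1.3800e-02]
 [ 3.1930e-01 -5.2000e-03  1.4100e-02]
 [ 2.5540e-01 -4.3000e-03  1.4500e-02]
 [ 1.9160e-01 -3.3000e-03  1.4700e-02]
 [ 1.2770e-01 -2.4000e-03  1.4900e-02]
 [ 6.3900e-02 -1.4000e-03  1.5000e-02]
 [ 0.0000e+00 -5.0000e-04  1.5100e-02]]
```

```bash
python3 -m crank '[[-0.015,0,0.001,0,0.035],[-0.015,0,0.002,0,0.035],[-0.015,0,0.003,0,0.035],[-0.0145,0,0.004,0,0.035],[0,0,0,0,0.035]]'
python3 - <<'E'
from h import *
show()
arm.get_image('scene')
for c in('scene',):
  for d in arm.landmark_of(c,'lid_handle')[:1]:print(c,np.round(d['at'],1),round(d['conf'],2))
show()
E
```

```text
time_s: 16.15
tcp_pos: [557.4, 186.1, 300.7]
tcp_rot: [-0.003, 0.764, 0.646, -0.004]
wrist_force: [-7.8, 0.2, 3.7]
gripper_width: 43.4
grasp_force: 30.0
t 16.15 tcp [557.4 186.1 300.7] psi -9.57 F [-7.8  0.2  3.7] w 43.4 g 30.0
scene [561.4 184.2 298.2] 0.59
t 16.25 tcp [557.7 187.6 301.2] psi -9.47 F [-8.2 -0.7  3. ] w 43.9 g 30.0
```

```bash
python3 -m crank '[[-0.0145,-0.0005,0.005,0,0.035],[-0.014,-0.0005,0.0055,0,0.035],[-0.0135,-0.0005,0.0065,0,0.035],[-0.013,-0.0005,0.0075,0,0.035],[-0.0125,0,0.0085,0,0.035],[-0.012,0,0.009,0,0.035],[0,0,0,0,0.035]]'
python3 - <<'E'
from h import *
arm.get_image('scene')
for c in('scene',):
  for d in arm.landmark_of(c,'lid_handle')[:1]:print(c,np.round(d['at'],1),round(d['conf'],2))
show()
M=np.array([np.sin(np.radians(-9.5))*-1,np.cos(np.radians(9.5))])
p=np.array(arm.sense()['tcp_pos']);a=(p[:2]-[570.5,254.5])@M;print('along',a,'up',p[2]-77,'r',np.hypot(a,p[2]-77),'th',np.arctan2(p[2]-77,-a))
E
```

```text
time_s: 16.95
tcp_pos: [543.0, 108.0, 257.9]
tcp_rot: [-0.003, 0.764, 0.646, -0.003]
wrist_force: [-6.6, 0.5, 3.0]
gripper_width: 43.8
grasp_force: 30.0
scene [546.3 107.4 255.1] 0.66
t 17.05 tcp [543.2 109.  258.8] psi -9.49 F [-7.5  0.2  0.8] w 43.7 g 30.0
along -148.0136077309422 up 181.80288584676032 r 234.43616908604227 th 0.8874907002655789
```

Tracking the arc well; continuing.

```bash
python3 -m crank '[[-0.0115,-0.0005,0.01,0,0.035],[-0.011,-0.0005,0.0105,0,0.035],[-0.01,-0.0005,0.011,0,0.035],[-0.0095,-0.0005,0.012,0,0.035],[-0.0085,0,0.0125,0,0.035],[-0.008,0,0.013,0,0.035],[-0.007,0,0.0135,0,0.035],[0,0,0,0,0.035]]'
python3 - <<'E'
from h import *
show()
M=np.array([np.sin(np.radians(9.5)),np.cos(np.radians(9.5))])
p=np.array(arm.sense()['tcp_pos']);a=(p[:2]-[570.5,254.5])@M;print('along',a,'up',p[2]-77,'r',np.hypot(a,p[2]-77),'th',np.arctan2(p[2]-77,-a))
E
```

```text
time_s: 17.85
tcp_pos: [531.3, 44.5, 175.6]
tcp_rot: [-0.002, 0.763, 0.646, -0.003]
wrist_force: [-5.4, -0.1, -0.1]
gripper_width: 43.4
grasp_force: 30.0
t 17.85 tcp [531.3  44.5 175.6] psi -9.51 F [-5.4 -0.1 -0.1] w 43.4 g 30.0
along -213.6337442238494 up 98.556279556753 r 235.27158118049437 th 0.43223831790054557
```

```bash
python3 -m crank '[[-0.006,0,0.014,0,0.035],[-0.005,0,0.014,0,0.035],[-0.0045,0,0.0145,0,0.035],[-0.0035,0,0.015,0,0.035],[-0.0015,0,0.01,0,0.035],[-0.001,0,0.01,0,0.035],[-0.0005,0,0.01,0,0.035],[0,0,0,0,0.035]]'
python3 - <<'E'
from h import *
show()
arm.get_image('scene')
for d in arm.landmark_of('scene','lid_handle')[:1]:print(np.round(d['at'],1),round(d['conf'],2))
E
```

```text
time_s: 18.65
tcp_pos: [527.4, 22.8, 88.5]
tcp_rot: [-0.002, 0.763, 0.646, -0.003]
wrist_force: [-6.5, -1.2, -1.3]
gripper_width: 43.6
grasp_force: 30.0
t 18.65 tcp [527.4  22.8  88.5] psi -9.46 F [-6.5 -1.2 -1.3] w 43.6 g 30.0
[529.5  21.6  83.8] 0.6
```

```bash
python3 -m crank '[[0,0,0.004,0,0.035],[0,0,0.003,0,0.035],[0,0,0.002,0,0.035],[0,0,0,0,0.035]]'|sed -n '1,2p;4p'
python3 -m crank '[[0,0,0.001,0,0.035],[0,0,0,0,0.035]]'|sed -n '1,2p;4p'
python3 -m crank '[[0,0,0.001,0,0.035],[0,0,0,0,0.035]]'|sed -n '1,2p;4p'
```

```text
time_s: 19.15
tcp_pos: [527.3, 22.6, 80.2]
wrist_force: [-6.4, -2.4, -0.0]
time_s: 19.35
tcp_pos: [527.3, 22.6, 79.4]
wrist_force: [-6.6, -3.2, -0.8]
time_s: 19.55
tcp_pos: [527.3, 22.5, 78.4]
wrist_force: [-7.1, -1.6, -0.5]
```

```bash
for i in 1 2 3; do python3 -m crank '[[0,0,0.001,0,0.035],[0,0,0,0,0.035]]'|sed -n '1,2p;4p';done
```

```text
time_s: 19.75
tcp_pos: [527.3, 22.5, 77.4]
wrist_force: [-6.5, -2.5, -0.7]
time_s: 19.95
tcp_pos: [527.3, 22.5, 76.4]
wrist_force: [-7.0, -2.4, -1.1]
time_s: 20.15
tcp_pos: [527.3, 22.5, 75.4]
wrist_force: [-6.5, -2.9, 0.1]
```

```bash
for i in 1 2 3; do python3 -m crank '[[0,0,0.001,0,0.035],[0,0,0,0,0.035]]'|sed -n '1,2p;4p';done
```

```text
time_s: 20.35
tcp_pos: [527.3, 22.5, 75.2]
wrist_force: [-8.4, -1.0, 5.8]
time_s: 20.55
tcp_pos: [527.3, 22.5, 75.2]
wrist_force: [-8.9, -1.9, 11.9]
time_s: 20.75
tcp_pos: [527.4, 22.5, 75.1]
wrist_force: [-11.1, -1.9, 18.7]
```

The force rises while the position stays put: the lid is on its seat. Release and retreat.

```bash
python3 -m crank '[[0,0,-0.001,0,0.045],[0,0,-0.001,0,0.06],[0,0,0,0,0.075],[0,0,0,0,0.085],[0,0,0,0,0.085],[0,0,-0.01,0,0.085],[0,0,-0.03,0,0.085],[0,0,-0.05,0,0.085],[0,0,-0.05,0,0.085],[0,0,-0.03,0,0.085],[0,0,0,0,0.085]]'
python3 - <<'E'
from h import *
import cv2
show()
ims=[]
for c in('scene','top'):
  im=arm.get_image(c)[:,:,::-1];ims.append(im)
  for t in ('lid_handle','glue_jar','wax_tin','oak_wedge'):
    for d in arm.landmark_of(c,t)[:1]:print(c,t,np.round(d['at'],1),round(d['conf'],2))
cv2.imwrite('pics/c6.png',np.hstack([cv2.resize(i,(400,300)) for i in ims]))
E
```

```text
time_s: 21.85
tcp_pos: [533.0, 22.6, 250.2]
tcp_rot: [0.003, 0.763, 0.646, 0.005]
wrist_force: [0.2, -0.2, -0.2]
gripper_width: 85.1
grasp_force: 0.0
t 21.85 tcp [533.   22.6 250.2] psi -9.47 F [ 0.2 -0.2 -0.2] w 85.1 g 0.0
scene lid_handle [529.9  21.3  74.6] 0.68
scene glue_jar [ 5.912e+02 -3.495e+02 -4.000e-01] 0.85
scene wax_tin [ 627.4 -175.7   -1.1] 0.75
scene oak_wedge [ 479.4 -356.5    4.3] 0.66
top glue_jar [ 595.9 -347.2    2.5] 0.68
top wax_tin [ 618.6 -171.9    3.3] 0.94
top oak_wedge [ 482.1 -362.6   -5. ] 0.68
```

View pics/c6.png

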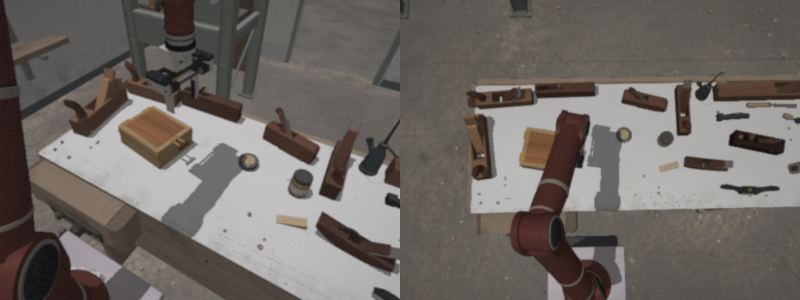

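The lid is flat shut at (155,130), the gripper is clear, and the jar, tin and wedge haven't moved.

```bash
python3 -c "
from cell import arm
print(arm.sign_off())"
```

```text
the job is handed in; nothing more can be done
None
```

The block plane is upright in the case with the lid lowered fully shut and released, the jar, tin and wedge were left where they stood, and the job was handed in at about 22 s; no verdict was returned.

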